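Unlock the desk drawer with its key

ROBOT

A 6-joint arm with a two-finger parallel gripper is mounted at the origin on the work surface; the furniture and walls round the work are solid. World frame = base frame: x ahead of the robot, y to its left, z up, the work surface at z = 0. Lengths are in m, angles in degrees, forces in N, time in s.
With the tool pointing down it reaches from about 0.375 to 0.9 m from the base axis. Payload 3.1 kg.
Tool frame: the origin (TCP) lies on the centre line of the jaws, within the pads' length; the fingertips stand 14 mm ahead of it and the grasp point (between the pads) lies 5 mm behind it (bot.tips_ahead is the distance from the TCP to the fingertips, in m); z points along the fingers, y is the line along which they close (so a half turn about z gives the same grasp; the last joint's range is limited). The gripper opens to 87 mm and grips with 3 to 60 N. Pads are 19 mm wide; open, the fingers measure 117 mm over their backs; the gripper's body (75 mm by 190 mm) begins 51 mm behind the grasp point.
Start: joints at [65.231, 30.224, 82.088, -0, 67.689, -10.227], TCP at [0.157, 0.605, 0.237] pointing down, gripper open.
Joint ranges: [-176.69, 176.69], [-43.24, 126.21], [12.49, 139.97], [-82, 262], [0, 151.66], [-163.58, 163.58]. Speed limits (degrees/s): [159.86, 159.86, 180, 180, 180, 180].

INTERFACE

Orientations are given as a 3x3 rotation matrix whose columns are the frame's x, y, z axes.
In Python, from rig import bot gives the robot as it stands.
- The arm moves only by the tool play_rows, never from a script. Its argument "moves" is a list that holds one entry, the list of rows, each a list of 6 numbers: the shift along the tool's x, y, z in mm, then the turn, a rotation vector about the tool's x, y, z in rad. A call has 1 to 5 rows; each row shifts and turns the commanded pose from where the row before left it, along the tool's axes as they then stand; what a row does not reach is not made up. A row lasts 1/10 s, in which the tool goes at most 50 mm and 8.59 degrees, less where a joint would pass 70% of its speed; a pose out of reach is approached as far as the arm can. A call with a gripper value outside its range is refused whole. "fingers" is the opening, from -1 (shut) to 1 (fully open), set as the call begins (left out, the last holds). The fingers move at their own pace and stop on an object; the grip force is fixed at half the most. Time passes only in rows, so rows that do not move let the fingers close. It gives the time, the measured TCP pose, the force, the opening and the grip force at its end, in the units of the state.
- bot.read_state(): the state, without advancing time (a new reading comes with each control period).
- bot.capture(name): name is "side" or "top"; returns a dict with "image" (400x640x3 uint8, blue, green, red), "fx", "fy", "cx", "cy" (pixels), "R" (3x3) and "t" (3): a world point X has camera coordinates R X + t. Camera axes: x right, y down, z forward; pixel columns grow to the right and rows downward; lengths in m; the calibration is good to about 2 mm. A picture is of the moment at which its call begins. There is no depth.
- bot.hand_in(): hands the job in; it is judged then, once.
Trained networks look in a picture, given as the dict that the camera call returned (one of the last four; its "shot" number tells which), for a name from the list of things; names that differ only in an ending like _2 or _b are one class to them, and where a whole thing is asked for, a point or a joint stands for the part that bears it (a point fixed in the world has none). Each returns a list of dicts, best first, with "confidence" (0 to 1); they miss things now and then, are a little off and sometimes report something else, mostly with a low value. They report only what shows in the picture. A call takes as long as a camera call. They do not tell look-alikes from the thing itself.
- bot.search_frame(picture, query): "centre" ([column, row] in pixels, amid what is visible of it).
- bot.silhouettes(picture, query): "pixels" (400x640 bool, what is visible of it) and "centre" ([column, row] in pixels, amid what is visible of it).
- bot.pinpoint(picture, query): "centre" ([column, row] in pixels: a listed point, or the origin of a listed thing).
The state is a dict: "time_s": time; "joint_positions": joint angles; "qvel": joint speeds; "tau": joint torques, N m; "position": TCP position; "tcp_rot": TCP orientation; "force": force on the tool from outside, world axes, zero at the start; "moment": the same for the moment, N m; "opening": opening from 0.0 (shut) to 1.0 (fully open); "grasp_force": force on a finger pad.
Only numpy, scipy, OpenCV 4.12 (cv2) and the standard library are available. Lean on these libraries where they do the work, as an engineer would, in place of code of your own. Each camera call takes 0.05 s, during which the arm holds its last target. There are 200 camera calls.

TASK

Take the key with the rectangular bow from the key stand, push it fully home into the lock on top of the small drawer unit, and only then turn it clockwise until the hidden bolt lets go and the drawer springs open. Leave the key fully in the lock, still turned, and leave the round key and the other things on the table where they are.

Things in the scene. Friction and masses are not known exactly. Their poses are not given: they have to be found in the camera images.
- flat_key_grip (a point): Mid-bow of the key to use, 24 mm over its shoulder's underside. Black rectangular bow 40 (x) x 12 (y) x 36 mm tall, middle 2 mm lower, on a steel shoulder 26 x 16 x 4 mm. Blade below: 16 (x) x 4 (y) mm, 30 mm long, last 6 mm narrowed to 11 x 2.8; works either way round. 50 g. Starts upright in a stand pocket, shoulder on the stand's top. z up out of the blade.
- round_key_grip (a point): The other key, which does not fit (blade 20 mm wide): round black bow 38 mm across, 12 mm thick; axes and height of this point as for the first. It stands in the other pocket, 60 mm from it.
- key_stand: Fixed beech block 120 (x) x 50 (y) x 40 mm high with two pockets 22 x 6 mm (long side along x), 34 mm deep, at x = -30 and +30 mm. Origin at the centre of its underside. Both bows stand in line along its x, flat faces to its +y and -y. Either key may be in either pocket.
- drawer_unit: Fixed plywood drawer unit 160 deep (x) x 140 wide (y) x 110 mm high, white drawer front with steel knob at its -x side. Origin at the centre of its underside. The lock is in its top at x = -30 mm, y = 0; a steel ring round it, 52 mm outside, 34 mm inside, stands 3 mm above the keyhole's mouth.
- lock_mouth (a point): Keyhole's mouth on the lock's vertical axis. Slot along this frame's x (turns with the plug): 18 x 5.8 mm, over 30 deep, 3 mm sloped lead-in. 22 mm down the blade meets a spring pin (2 N, 4 N at home). Home: shoulder on the mouth, grip point 24 mm above. The pin blocks turning until the key is home, so keep pressing as the turn begins; then it stays down and the key sits at most 2 mm proud.
- lock_plug (a joint): Turn of the lock plug in rad, 0 locked, growing clockwise seen from above, stop at 1.4. Stiff to about 0.03 Nm and stays where it is left. The key has about 0.1 rad of play in the slot. The bolt is clear at about 1.05.
- unit_drawer (a joint): Drawer travel in m: 0 shut, 0.06 fully out towards the unit's -x. A spring drives it out by itself once the bolt is clear.
- tape_roll: Bystander: roll of tape 44 x 50 x 10 mm lying on a rear corner of the drawer unit's top; origin under its centre.
- glue: Bystander: glue stick 26 mm across, 95 mm tall, standing; origin under its centre.
- pen_tin: Bystander: tin of pens 88 x 93 x 127 mm behind the work; origin under its centre.
Not all that is in view belongs to the job. Leave any purple look-alike of the part that bears flat_key_grip alone.

How it is judged:
By the outcome, as a careful person would: the job done as asked, in the order asked, and still so for the second after the job is handed in, with the robot touching nothing.
It also fails if it takes over 45 s, if anything falls off the work surface, if the arm or the gripper's body presses on something with over 40 N, if the wrist force passes 120 N, or if a joint passes its speed limit or range.

## Working session

There is one attempt and no reset: what is moved stays moved. The work goes in short steps, Python scripts to look and compute and a tool call to move; the robot and the scene stay as the last step left them, time stands still between calls to the robot, and variables do not carry over. Pictures are saved under pics/ and viewed, at most 10 in all, crops included, and the job is handed in when it is done.

Besides the shell and the picture viewer there is one more tool, called after "Call:" as a command line: name --argument value ..., lists and objects as JSON in quotes. play_rows: Moves the arm, as the interface text tells. Its arguments: {"type":"object","properties":{"moves":{"type":"array","items":{"type":"array","items":{"type":"array","items":{"type":"number"}}}},"fingers":{"type":"number"}},"required":["moves"]}

```bash
mkdir -p pics; cat > h.py <<'E'
import numpy as np, cv2
from rig import bot
def ray(p,uv):
    R=np.array(p["R"]);t=np.array(p["t"])
    d=R.T@np.array([(uv[0]-p["cx"])/p["fx"],(uv[1]-p["cy"])/p["fy"],1]); return -R.T@t,d
def onz(p,uv,z):
    o,d=ray(p,uv); return o+d*(z-o[2])/d[2]
def proj(p,X):
    c=np.array(p["R"])@np.array(X)+np.array(p["t"]); return [p["fx"]*c[0]/c[2]+p["cx"],p["fy"]*c[1]/c[2]+p["cy"]]
def tri(ps,uvs):
    A=np.zeros((3,3));b=np.zeros(3)
    for p,u in zip(ps,uvs):
        o,d=ray(p,u);d/=np.linalg.norm(d);M=np.eye(3)-np.outer(d,d);A+=M;b+=M@o
    return np.linalg.solve(A,b)
E
python3 - <<'E'
from h import *
s=bot.capture("side");t=bot.capture("top")
cv2.imwrite("pics/s.png",s["image"]);cv2.imwrite("pics/t.png",t["image"])
for n in ["flat_key_grip","round_key_grip","key_stand","drawer_unit","lock_mouth","tape_roll","glue","pen_tin"]:
    for nm,p in(("side",s),("top",t)):
        print(n,nm,[(np.round(r["centre"],1).tolist(),round(r["confidence"],2)) for r in bot.pinpoint(p,n)])
for p in(s,t): print(p["fx"],(-np.array(p["R"]).T@np.array(p["t"])).round(3))
E
```

```text
flat_key_grip side [([394.8, 243.9], 0.86), ([407.5, 301.5], 0.57), ([321.7, 242.0], 0.55)]
flat_key_grip top [([406.6, 227.2], 0.56), ([278.1, 274.6], 0.48), ([283.5, 197.1], 0.47), ([305.8, 127.1], 0.25)]
round_key_grip side [([347.1, 239.6], 0.88)]
round_key_grip top [([279.2, 224.5], 0.58)]
key_stand side [([332.9, 259.8], 0.6)]
key_stand top [([285.6, 216.0], 0.89)]
drawer_unit side [([338.1, 181.8], 0.65), ([409.0, 300.5], 0.28)]
drawer_unit top [([397.2, 215.6], 0.87)]
lock_mouth side [([352.2, 145.6], 0.42)]
lock_mouth top [([407.6, 227.4], 0.46)]
tape_roll side [([316.5, 154.2], 0.73)]
tape_roll top [([280.5, 226.3], 0.73), ([394.7, 186.9], 0.54)]
glue side [([408.3, 302.7], 0.88)]
glue top [([237.8, 277.7], 0.7)]
pen_tin side [([239.5, 240.3], 0.94)]
pen_tin top [([303.1, 128.6], 0.65), ([282.0, 225.9], 0.28)]
485.3275394042905 [0.519 0.819 0.741]
483.77157340680765 [ 0.511 -0.03   1.118]
```

View pics/s.png

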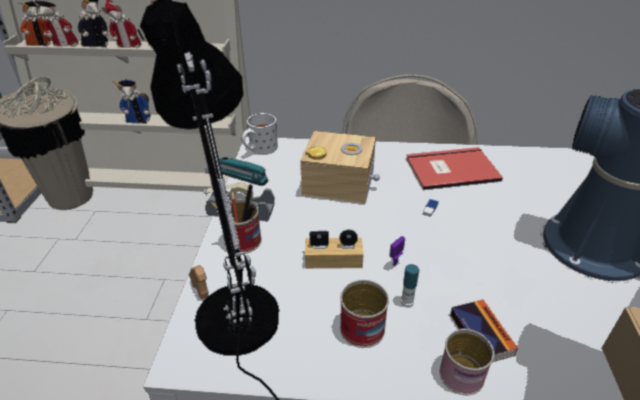

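View pics/t.png

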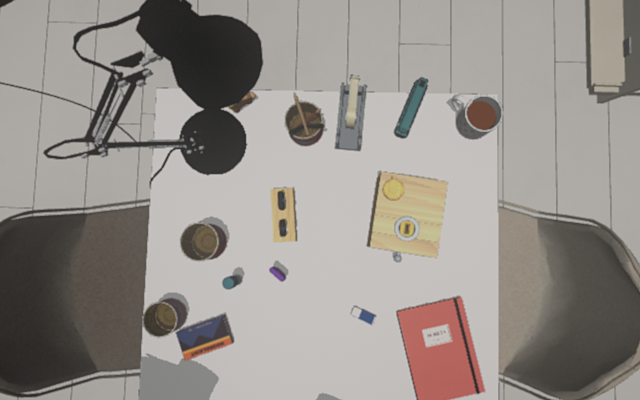

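The side view has the stand at (334,252): rectangular bow at (319,238), round bow at (348,237). A purple key lies at (397,247). The drawer unit is at (338,165), with the lock ring at (352,148) and the tape at (316,152). In the top view the keys are at (282,200) and (283,227), purple at (278,273), lock at (407,229).
Candidates (side pixels) are the rectangular black bow (319,238), the round black bow (348,237) and the purple look-alike (397,247). By the description I choose the one at (319,238).

```bash
python3 - <<'E'
from h import *
s=bot.capture("side");t=bot.capture("top")
a=cv2.resize(s["image"][215:275,290:370],None,fx=5,fy=5,interpolation=2)
b=cv2.resize(t["image"][180:250,250:330],None,fx=5,fy=5,interpolation=2)
c=cv2.resize(t["image"][165:265,365:455],None,fx=4,fy=4,interpolation=2)
d=cv2.resize(s["image"][130:190,300:380],None,fx=5,fy=5,interpolation=2)
o=np.zeros((800,800,3),np.uint8)
def put(i,x,y): o[y:y+i.shape[0],x:x+i.shape[1]]=i
put(a,0,0);put(b,400,0);put(d,0,350);put(c,400,360);o=o[:760]
cv2.imwrite("pics/c.png",cv2.resize(o,(620,590),interpolation=cv2.INTER_AREA))
print("rectkey tri",tri([s,t],[(319,239),(282.2,200.5)]).round(4))
for n,z in(("key_stand",.04),("drawer_unit",.11)):
    for r in bot.silhouettes(t,n)[:2]:
        m=r["pixels"].astype(np.uint8);cn=max(cv2.findContours(m,0,1)[0],key=cv2.contourArea)
        w=np.array([onz(t,q[0].astype(float),z)[:2] for q in cn])
        rr=cv2.minAreaRect((w*1000).astype(np.float32));print(n,r["confidence"],np.round(rr[0],1),np.round(rr[1],1),round(rr[2],1))
for n,z in(("flat_key_grip",.075),("round_key_grip",.075)):
  for nm,p in(("s",s),("t",t)):
    for r in bot.silhouettes(p,n): print(n,nm,np.round(r["centre"],1),r["confidence"],r["pixels"].sum(), onz(p,r["centre"],z).round(4))
for n,z in(("lock_mouth",.11),("key_stand",.0),("drawer_unit",0.)):
    print(n,[onz(p,bot.pinpoint(p,n)[0]["centre"],z).round(4) for p in(s,t)])
# steel ring in top
print("lamp base",onz(t,(213,142),0.02).round(3),"lamphead side/top",tri([s,t],[(195,85),(217,60)]).round(3))
print(np.array(bot.read_state()["tcp_rot"]).round(3))
E
```

```text
rectkey tri [0.5933 0.0874 0.0579]
key_stand 0.64 [563.2  85.9] [120.3  55.2] 5.1
drawer_unit 0.84 [ 558. -177.] [148.7 183.1] 82.6
flat_key_grip s [397.5 249.1] 0.87 297 [0.4352 0.1229 0.075 ]
flat_key_grip s [317.9 242. ] 0.73 293 [0.5923 0.1147 0.075 ]
flat_key_grip t [277.9 273.9] 0.42 140 [0.4348 0.0894 0.075 ]
round_key_grip s [348.1 240.9] 0.77 325 [0.5325 0.1069 0.075 ]
round_key_grip s [317.8 153. ] 0.24 209 [ 0.6222 -0.2106  0.075 ]
round_key_grip t [284.  226.2] 0.64 123 [0.537  0.0797 0.075 ]
lock_mouth [array([0.744 , 0.1522, 0.11  ]), array([0.529 , 0.0816, 0.11  ])]
key_stand [array([0.5671, 0.0889, 0.    ]), array([0.5605, 0.0835, 0.    ])]
drawer_unit [array([ 0.5682, -0.1895,  0.    ]), array([ 0.5654, -0.175 ,  0.    ])]
lamp base [0.729 0.257 0.02 ] lamphead side/top [0.773 0.151 0.423]
[[-0.968  0.251 -0.   ]
 [ 0.251  0.968 -0.   ]
 [ 0.    -0.    -1.   ]]
```

View pics/c.png

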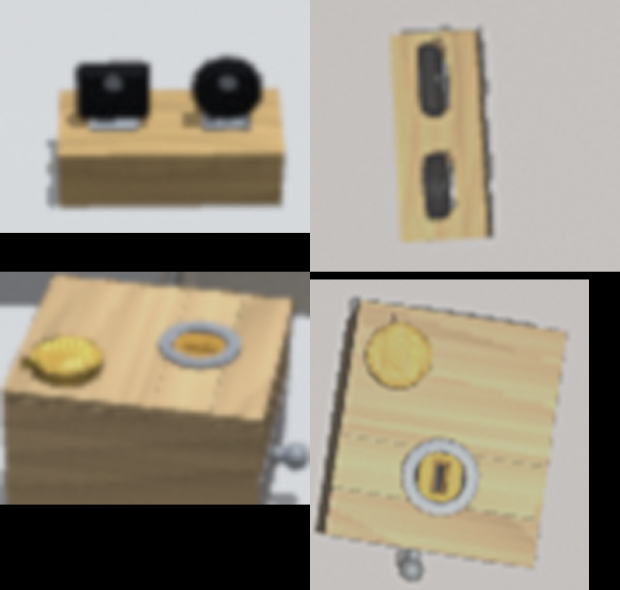

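The crop confirms it: the rectangular bow is in the far pocket and the round one in the near pocket. In the lock the slot runs roughly along the unit's depth, about -8°. Next I refine the positions by colour and work out the first travel.

```bash
cat >> h.py <<'E'
def delta(P,yaw_y):
    "rows to go: tool-axes shift mm to P, and turn about tool z to bring tool y to world angle yaw_y deg"
    st=bot.read_state();R=np.array(st["tcp_rot"]);d=R.T@(np.array(P)-np.array(st["position"]))*1000
    a=np.degrees(np.arctan2(R[1,1],R[0,1])); w=(yaw_y-a+180)%360-180
    return d.round(1),round(-np.radians(w),3)
E
python3 - <<'E'
from h import *
s=bot.capture("side");t=bot.capture("top")
def blob(p,x0,y0,x1,y1,f):
    im=p["image"][y0:y1,x0:x1].astype(int);m=f(im).astype(np.uint8)
    n,l,st,c=cv2.connectedComponentsWithStats(m)
    out=[]
    for k in range(1,n):
        if st[k,4]<8: continue
        ys,xs=np.nonzero(l==k); q=np.c_[xs,ys]+[x0,y0]
        out.append((q.mean(0),(q.min(0)+q.max(0))/2,st[k,4],q))
    return out
dark=lambda i:i.max(2)<80
gray=lambda i:(i.max(2)-i.min(2)<25)&(i.max(2)>110)
K=None
for p,nm,box in((t,"t",(274,184,294,242)),(s,"s",(305,225,362,250))):
    for c in blob(p,*box,dark): 
        e=np.linalg.eigh(np.cov(c[3].T))[1][:,1]; print("bow",nm,c[0].round(1),c[1],c[2],onz(p,c[0],.07).round(4),e.round(2), c[3].min(0),c[3].max(0))
for p,nm,box in((t,"t",(388,210,424,246)),(s,"s",(338,138,366,158))):
    for c in blob(p,*box,gray): print("ring",nm,c[0].round(1),c[1],c[2],onz(p,c[1],.112).round(4))
for c in blob(t,400,222,414,236,lambda i:i.max(2)<110):
    e=np.linalg.eigh(np.cov(c[3].T))[1][:,1];print("slot",c[0].round(1),c[2],e.round(2))
# unit top edges: line angle via mask of top colour
r=bot.silhouettes(t,"drawer_unit")[0]["pixels"]
L=[];Rr=[]
for y in range(185,240,3):
    xs=np.nonzero(r[y])[0];L.append((xs.min(),y));Rr.append((xs.max(),y))
for q in(L,Rr):
    w=np.array([onz(t,np.array(a,float),.11)[:2] for a in q]);print("edge angle",np.degrees(np.polyfit(w[:,0],w[:,1],1)[0]).round(1))
r=bot.silhouettes(t,"key_stand")[0]["pixels"];
for f in(min,max):
    w=np.array([onz(t,np.array((f(np.nonzero(r[y])[0]),y),float),.04)[:2] for y in range(192,238,3)]);print("stand",np.degrees(np.polyfit(w[:,0],w[:,1],1)[0]).round(1))
print(delta((.592,.086,.15),95))
E
```

```text
bow t [280.9 200.2] [281.  200.5] 91 [0.5936 0.0888 0.07  ] [0.09 1.  ] [278 192] [284 209]
bow t [282.4 227.6] [282.5 227.5] 88 [0.534  0.0835 0.07  ] [0.04 1.  ] [280 220] [285 235]
bow s [348.  237.6] [348.  237.5] 214 [0.5331 0.0919 0.07  ] [-0.99  0.14] [340 230] [356 245]
bow s [318.5 238.4] [318.5 238.5] 242 [0.5927 0.0986 0.07  ] [-1.    0.06] [310 232] [327 245]
ring t [406.7 228.1] [407. 228.] 283 [ 0.539  -0.1791  0.112 ]
ring s [351.2 148.5] [351.  148.5] 124 [ 0.5383 -0.179   0.112 ]
slot [406.5 228.3] 15 [-0.03  1.  ]
edge angle -8.3
edge angle -8.0
stand 5.5
stand 5.0
(array([-551.5, -393.1,   86.6]), np.float64(-0.341))
```

Call:
play_rows --moves '[[[-37,-26,3,0,0,0],[-37,-26,3,0,0,0],[-37,-26,3,0,0,0],[-37,-26,3,0,0,0],[-37,-26,3,0,0,0]]]' --fingers 0.0

```text
time_s: 2.3
position: [0.3043, 0.4314, 0.2217]
tcp_rot: [[-0.968, 0.251, 0.001], [0.251, 0.968, 0.0], [-0.0, 0.001, -1.0]]
force: [1.3, 0.3, -0.1]
opening: 0.632
grasp_force: 0.0
```

Call:
play_rows --moves '[[[-37,-26,3,0,0,0],[-37,-26,3,0,0,0],[-37,-26,3,0,0,0],[-37,-26,3,0,0,0],[-37,-26,3,0,0,0]]]'

```text
time_s: 2.8
position: [0.451, 0.2589, 0.2067]
tcp_rot: [[-0.968, 0.251, 0.001], [0.251, 0.968, 0.0], [-0.001, 0.001, -1.0]]
force: [1.0, 0.9, 0.4]
opening: 0.504
grasp_force: 0.0
```

Call:
play_rows --moves '[[[-37,-26,4,0,0,0],[-37,-26,4,0,0,0],[-37,-26,4,0,0,0],[-37,-26,4,0,0,0],[-30,-25,4,0,0,0]]]'

```text
time_s: 3.3
position: [0.5917, 0.0888, 0.1866]
tcp_rot: [[-0.968, 0.252, 0.002], [0.252, 0.968, -0.0], [-0.002, 0.0, -1.0]]
force: [0.7, 0.6, 1.1]
opening: 0.5
grasp_force: 0.0
```

Call:
play_rows --moves '[[[0,0,4,0,0,-0.114],[0,0,4,0,0,-0.114],[0,0,4,0,0,-0.113],[0,0,0,0,0,0],[0,0,0,0,0,0]]]'

```text
time_s: 3.8
position: [0.5897, 0.0909, 0.1746]
tcp_rot: [[-0.996, -0.085, -0.0], [-0.085, 0.996, 0.0], [0.0, 0.0, -1.0]]
force: [0.6, 0.0, -0.8]
opening: 0.501
grasp_force: 0.0
```

```bash
python3 - <<'E'
from h import *
s=bot.capture("side");t=bot.capture("top")
st=bot.read_state();print(st["time_s"],np.round(st["position"],4),st["opening"],np.round(st["force"],1))
print(delta((.593,.088,.062),95.2))
a=cv2.resize(s["image"][190:270,280:380],None,fx=4,fy=4,interpolation=2)
b=cv2.resize(t["image"][170:250,235:335],None,fx=4,fy=4,interpolation=2)
cv2.imwrite("pics/d.png",np.hstack([a,b]))
E
```

```text
3.9 [0.5899 0.091  0.1749] 0.4992258127628059 [-0.3  0.5  0.1]
(array([ -2.8,  -3.2, 112.9]), np.float64(-0.005))
```

View pics/d.png

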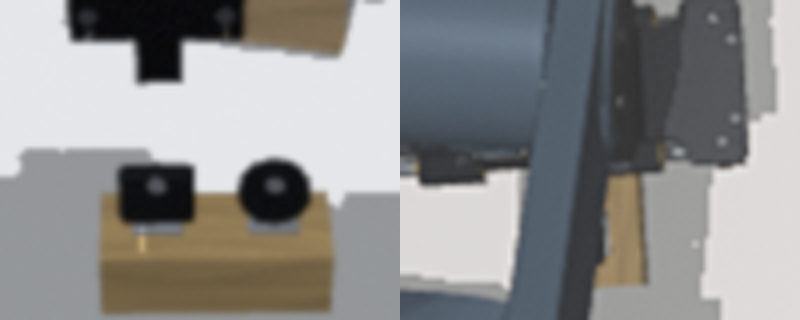

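The fingers hang in line with the rectangular bow (finger at crop column 158, bow at 157), so I descend.

Call:
play_rows --moves '[[[-3,-3,25,0,0,0],[0,0,25,0,0,0],[0,0,25,0,0,0],[0,0,22,0,0,0],[0,0,15,0,0,0]]]'

```text
time_s: 4.4
position: [0.5925, 0.0883, 0.0613]
tcp_rot: [[-0.996, -0.086, -0.001], [-0.086, 0.996, 0.0], [0.001, 0.0, -1.0]]
force: [-0.5, -1.0, 0.1]
opening: 0.5
grasp_force: 0.0
```

Call:
play_rows --moves '[[[0,0,0,0,0,0],[0,0,0,0,0,0],[0,0,0,0,0,0],[0,0,0,0,0,0],[0,0,0,0,0,0]]]' --fingers -1

```text
time_s: 4.9
position: [0.5935, 0.0886, 0.0636]
tcp_rot: [[-0.996, -0.086, 0.002], [-0.086, 0.996, 0.001], [-0.002, 0.001, -1.0]]
force: [-0.1, 9.8, 2.0]
opening: 0.135
grasp_force: 30.2
```

Call:
play_rows --moves '[[[0,0,0,0,0,0],[0,0,0,0,0,0],[0,0,0,0,0,0],[0,0,0,0,0,0]]]'

```text
time_s: 5.3
position: [0.5934, 0.0887, 0.0634]
tcp_rot: [[-0.996, -0.087, 0.001], [-0.087, 0.996, 0.001], [-0.002, 0.001, -1.0]]
force: [-0.7, 3.7, 5.6]
opening: 0.134
grasp_force: 30.0
```

Call:
play_rows --moves '[[[0,0,-10,0,0,0],[0,0,-15,0,0,0],[0,0,-25,0,0,0],[0,0,-40,0,0,0],[0,0,-45,0,0,0]]]'

```text
time_s: 5.8
position: [0.592, 0.0871, 0.1987]
tcp_rot: [[-0.996, -0.087, -0.003], [-0.087, 0.996, -0.002], [0.003, -0.001, -1.0]]
force: [0.2, 0.4, -1.2]
opening: 0.136
grasp_force: 30.0
```

```bash
python3 - <<'E'
from h import *
s=bot.capture("side")
st=bot.read_state();print(st["time_s"],np.round(st["position"],4),st["opening"],np.round(st["force"],1))
print(delta((.539,-.179,.2),81.9))
a=cv2.resize(s["image"][160:280,270:390],None,fx=4.5,fy=4.5,interpolation=2)
cv2.imwrite("pics/e.png",a)
E
```

```text
5.85 [0.5971 0.0872 0.2075] 0.13653745851740237 [ 1.4 -0.7  3.3]
(array([  81.3, -260. ,    7.4]), np.float64(0.229))
```

View pics/e.png

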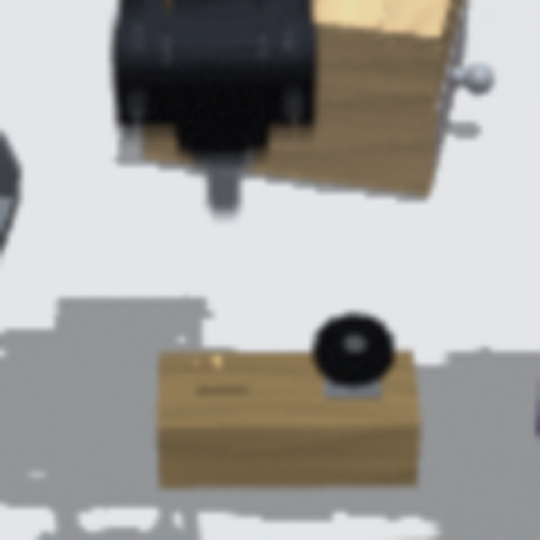

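The key is out and held upright (blade tip at crop (224,210)), and the round key is still in the stand. I move over the lock.

Call:
play_rows --moves '[[[10,-25,0,0,0,0],[12,-40,0,0,0,0],[12,-40,0,0,0,0],[12,-40,0,0,0,0],[12,-40,0,0,0,0]]]'

```text
time_s: 6.35
position: [0.5506, -0.1036, 0.1986]
tcp_rot: [[-0.996, -0.088, 0.001], [-0.088, 0.996, -0.002], [-0.001, -0.002, -1.0]]
force: [0.3, 0.3, -1.0]
opening: 0.132
grasp_force: 30.0
```

Call:
play_rows --moves '[[[12,-40,0,0,0,0],[11,-35,0,0,0,0],[0,0,0,0,0,0.115],[0,0,0,0,0,0.115],[0,0,0,0,0,0]]]'

```text
time_s: 6.85
position: [0.5344, -0.1793, 0.1983]
tcp_rot: [[-0.99, 0.143, 0.0], [0.143, 0.99, -0.002], [-0.0, -0.001, -1.0]]
force: [0.4, -0.4, -1.1]
opening: 0.137
grasp_force: 30.0
```

Call:
play_rows --moves '[[[0,0,0,0,0,0],[0,0,0,0,0,0],[0,0,0,0,0,0]]]'

```text
time_s: 7.15
position: [0.5349, -0.1777, 0.1977]
tcp_rot: [[-0.99, 0.141, 0.0], [0.141, 0.99, -0.0], [-0.0, -0.0, -1.0]]
force: [0.1, 0.4, -0.1]
opening: 0.135
grasp_force: 30.0
```

```bash
python3 - <<'E'
from h import *
s=bot.capture("side");t=bot.capture("top")
st=bot.read_state();print(st["time_s"],np.round(st["position"],4),st["opening"],np.round(st["force"],1))
print(delta((.539,-.179,.2),81.9))
P=np.array(st["position"]);print("tip expected px",np.round(proj(s,P-[0,0,.0534]),1),"lock",np.round(proj(s,(.539,-.179,.110)),1))
a=cv2.resize(s["image"][90:190,300:400],None,fx=5.5,fy=5.5,interpolation=2)
cv2.imwrite("pics/f.png",a)
E
```

```text
7.25 [ 0.5349 -0.1777  0.1976] 0.13608706926902323 [ 0.7 -0.7 -0.7]
(array([-4.2, -0.7, -2.4]), np.float64(-0.0))
tip expected px [352.8 137.3] lock [350.7 149.2]
```

View pics/f.png

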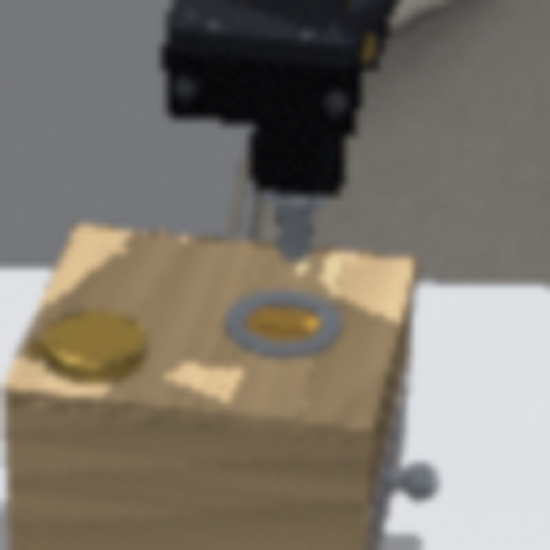

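The blade tip shows at (352.9,136.9), as predicted at (352.8,137.3), so the in-hand offset is negligible. I shift over the lock and lower.

Call:
play_rows --moves '[[[-4,-1,10,0,0,0],[0,0,10,0,0,0],[0,0,8,0,0,0],[0,0,0,0,0,0],[0,0,0,0,0,0]]]'

```text
time_s: 7.75
position: [0.5384, -0.1794, 0.1689]
tcp_rot: [[-0.99, 0.142, -0.001], [0.142, 0.99, 0.001], [0.001, 0.0, -1.0]]
force: [-0.5, -0.0, -0.5]
opening: 0.133
grasp_force: 30.0
```

Call:
play_rows --moves '[[[0,0,3,0,0,0],[0,0,3,0,0,0],[0,0,3,0,0,0],[0,0,3,0,0,0],[0,0,0,0,0,0]]]'

```text
time_s: 8.25
position: [0.5384, -0.1793, 0.1571]
tcp_rot: [[-0.99, 0.142, -0.001], [0.142, 0.99, 0.0], [0.001, 0.0, -1.0]]
force: [-0.2, -0.2, -0.7]
opening: 0.13
grasp_force: 30.0
```

Call:
play_rows --moves '[[[0,0,3,0,0,0],[0,0,3,0,0,0],[0,0,3,0,0,0],[0,0,3,0,0,0],[0,0,0,0,0,0]]]'

```text
time_s: 8.75
position: [0.5384, -0.1794, 0.145]
tcp_rot: [[-0.99, 0.142, -0.001], [0.142, 0.99, 0.0], [0.001, 0.0, -1.0]]
force: [-0.4, 0.0, -0.3]
opening: 0.137
grasp_force: 30.0
```

Call:
play_rows --moves '[[[0,0,2,0,0,0],[0,0,2,0,0,0],[0,0,2,0,0,0],[0,0,2,0,0,0],[0,0,0,0,0,0]]]'

```text
time_s: 9.25
position: [0.5388, -0.1795, 0.1375]
tcp_rot: [[-0.99, 0.142, 0.0], [0.142, 0.99, -0.0], [-0.0, 0.0, -1.0]]
force: [-0.1, 1.4, 0.8]
opening: 0.136
grasp_force: 30.0
```

Call:
play_rows --moves '[[[0,0,2,0,0,0],[0,0,2,0,0,0],[0,0,0,0,0,0]]]'

```text
time_s: 9.55
position: [0.5389, -0.1795, 0.1343]
tcp_rot: [[-0.99, 0.142, 0.001], [0.142, 0.99, -0.0], [-0.001, 0.0, -1.0]]
force: [0.2, 1.8, 7.0]
opening: 0.141
grasp_force: 30.0
```

Call:
play_rows --moves '[[[0,0,1,0,0,0],[0,0,1,0,0,0],[0,0,0,0,0,0]]]'

```text
time_s: 9.85
position: [0.5389, -0.1794, 0.1341]
tcp_rot: [[-0.99, 0.142, 0.001], [0.142, 0.99, -0.001], [-0.001, -0.0, -1.0]]
force: [-3.3, 2.2, 17.8]
opening: 0.13
grasp_force: 30.0
```

Hard stop at z 0.1341 with 17.8 N, where home should be, so the key is home. I turn clockwise while pressing.

Call:
play_rows --moves '[[[0,0,0,0,0,0.06],[0,0,0,0,0,0.06],[0,0,0,0,0,0.06],[0,0,0,0,0,0.06],[0,0,0,0,0,0.06]]]'

```text
time_s: 10.35
position: [0.5386, -0.1798, 0.1341]
tcp_rot: [[-0.903, 0.43, 0.001], [0.43, 0.903, -0.001], [-0.001, -0.001, -1.0]]
force: [-4.9, 1.7, 18.2]
opening: 0.136
grasp_force: 30.0
```

Call:
play_rows --moves '[[[0,0,0,0,0,0.1],[0,0,0,0,0,0.1],[0,0,0,0,0,0.1],[0,0,0,0,0,0.1],[0,0,0,0,0,0.1]]]'

```text
time_s: 10.85
position: [0.5388, -0.1802, 0.1341]
tcp_rot: [[-0.585, 0.811, 0.001], [0.811, 0.585, -0.002], [-0.002, -0.001, -1.0]]
force: [-4.5, 0.3, 18.0]
opening: 0.138
grasp_force: 30.0
```

Call:
play_rows --moves '[[[0,0,0,0,0,0.1],[0,0,0,0,0,0.1],[0,0,0,0,0,0.1],[0,0,0,0,0,0.1],[0,0,0,0,0,0.08]]]'

```text
time_s: 11.35
position: [0.5379, -0.1805, 0.1341]
tcp_rot: [[-0.145, 0.989, -0.001], [0.989, 0.145, -0.002], [-0.002, -0.002, -1.0]]
force: [-7.0, -0.9, 19.4]
opening: 0.133
grasp_force: 30.0
```

```bash
python3 - <<'E'
from h import *
s=bot.capture("side")
st=bot.read_state();print(st["time_s"],np.round(st["position"],4),st["opening"],np.round(st["force"],1),np.round(st["moment"],3))
a=cv2.resize(s["image"][90:220,290:420],None,fx=4.5,fy=4.5,interpolation=2)
cv2.imwrite("pics/g.png",a)
E
```

```text
11.4 [ 0.5378 -0.1805  0.1341] 0.13918337971546502 [-5.8  0.1 19.1] [-0.125  1.277  0.034]
```

View pics/g.png

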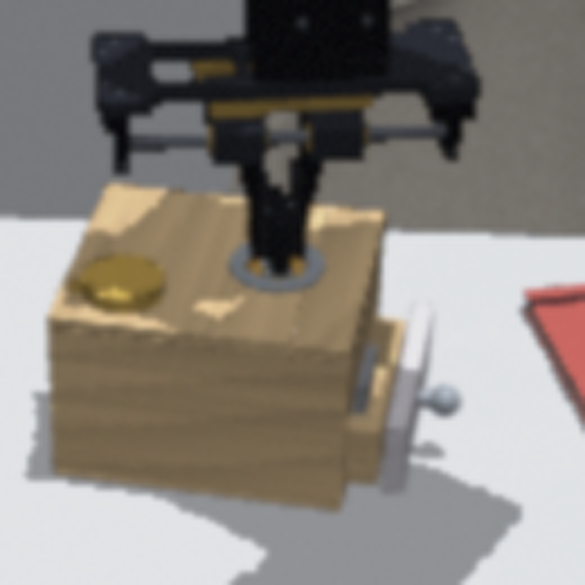

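The drawer is out (front at crop (405,400)) and the key is down in the ring. I ease the pressure, release and retreat.

Call:
play_rows --moves '[[[0,0,-1,0,0,0],[0,0,-0.5,0,0,0],[0,0,0,0,0,0]]]'

```text
time_s: 11.7
position: [0.5378, -0.1805, 0.1342]
tcp_rot: [[-0.148, 0.989, -0.001], [0.989, 0.148, -0.002], [-0.002, -0.002, -1.0]]
force: [-4.3, -1.5, 10.0]
opening: 0.136
grasp_force: 30.0
```

Call:
play_rows --moves '[[[0,0,0,0,0,0],[0,0,0,0,0,0],[0,0,0,0,0,0],[0,0,0,0,0,0],[0,0,0,0,0,0]]]' --fingers -0.2

```text
time_s: 12.2
position: [0.5387, -0.1794, 0.1327]
tcp_rot: [[-0.148, 0.989, -0.0], [0.989, 0.148, 0.0], [0.0, -0.0, -1.0]]
force: [-0.4, -0.0, 0.3]
opening: 0.391
grasp_force: 0.0
```

Call:
play_rows --moves '[[[0,0,-10,0,0,0],[0,0,-20,0,0,0],[0,0,-40,0,0,0],[0,0,-40,0,0,0],[0,0,-40,0,0,0]]]'

```text
time_s: 12.7
position: [0.5385, -0.1793, 0.2852]
tcp_rot: [[-0.148, 0.989, 0.0], [0.989, 0.148, -0.0], [-0.0, 0.0, -1.0]]
force: [0.1, -0.3, 0.2]
opening: 0.397
grasp_force: 0.0
```

Call:
play_rows --moves '[[[-20,0,-10,0,0,0],[-30,0,0,0,0,0],[-40,0,0,0,0,0],[-40,0,0,0,0,0],[0,0,0,0,0,0]]]'

```text
time_s: 13.2
position: [0.5584, -0.3135, 0.2937]
tcp_rot: [[-0.143, 0.99, 0.002], [0.99, 0.143, -0.004], [-0.005, 0.002, -1.0]]
force: [0.2, -0.4, 0.6]
opening: 0.399
grasp_force: 0.0
```

```bash
python3 - <<'E'
from h import *
s=bot.capture("side");t=bot.capture("top")
st=bot.read_state();print(st["time_s"],np.round(st["position"],4),st["opening"],np.round(st["force"],1))
a=cv2.resize(s["image"][110:280,290:420],(400,523),interpolation=2)
b=cv2.resize(t["image"][160:290,350:450],(400,523),interpolation=2)
cv2.imwrite("pics/i.png",np.hstack([a,b]))
E
```

```text
13.3 [ 0.5575 -0.3087  0.2932] 0.3996270714368923 [ 0.1  0.2 -0.2]
```

View pics/i.png

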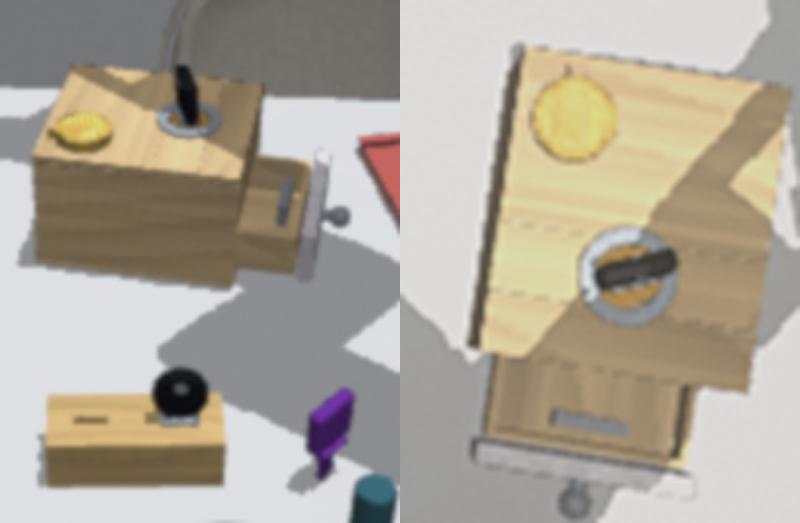

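The drawer is open, the key sits turned in the lock, and the tape, round key and purple key have not been disturbed. I hand in.

```bash
python3 -c "
from rig import bot
print(bot.hand_in())"
```

```text
the job is handed in; nothing more can be done
None
```

I pushed the rectangular-bow key home, turned it clockwise about 1.27 rad at the gripper, and the drawer sprang open; the key is still in the lock, turned, nothing else was moved, and I handed the job in at about 13 s (no verdict was returned).

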